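Tuck the cover strip under the dust-board flap and hold it pressed flat

TASK

Pick up the loose metal cover strip by its upright rib, carry it to the grey dust board and slide its long plain edge, square and centred between the side cheeks, at least 20 mm under the hinged flap without lifting the flap. Then press the strip down flat on the board against the sprung seal bar and finish while still holding it pressed there, leaving the things around alone.

Things in the scene. Friction and masses are not known exactly. Their poses are not given: they have to be found in the camera images.
- strip: loose plain metal sheet 90 x 130 x 4 mm (x, y, z), 0.16 kg, flat on the desk to the robot's right. On it an upright rib 10 mm thick (x), 60 mm long (y), its top 32 mm above the sheet's underside. Origin: on the underside, below the middle of the rib. +x points from the rib to the plain leading edge, 75 mm away, that goes under the flap; the back edge is at x = -15 mm. z up
- strip_edge (a point): middle of the strip's leading edge, on the underside (strip x = +75 mm)
- strip_back (a point): middle of the strip's back edge, on the underside (strip x = -15 mm)
- board: fixed grey slab 190 (x) x 172 (y) x 14 mm on the desk to the robot's left. Origin: on its underside, below the middle of the flap's free edge (the slab's centre). +x, away from the robot, is the way to push the strip; bare at x = -95 to 0 mm, flap over x = 0 to 82. Cheeks beside the flap: inner faces at y = -78.5 and +78.5 mm, 21 mm high
- board_top (a point): point on the board's top face (14 mm above the desk) below the middle of the flap's free edge; axes as the board. Under the flap a stop bar 9 mm high has its front face 38 mm beyond this point, so the strip's edge can go 38 mm in
- flap_edge (a point): middle of the flap's free edge, lower side, as it rests: 13 mm above the board's top face; axes as the board
- flap (a joint): hinge of the flap, rad: 0 resting level, grows as its free edge lifts. The flap is an aluminium plate 80 x 150 x 4 mm, 0.12 kg, hinged at its far side 82 mm behind the free edge, and moves freely upward
- seal (a joint): travel of the sprung seal bar, m: 0 up, 0.004 when pressed flush with the board's top face. The bar is rubber, 8 x 124 mm, across the bare half at board x = -48 mm, and stands 4 mm proud of the top face; it takes 3 N to start and about 6 N to be flush, and springs back up
- cast_row: bystander: cream plaster cast of a tooth row, 36 x 54 x 23 mm, on the desk near the front edge; origin under its centre
- cast_gold: bystander: gold-coloured dental cast, 44 x 64 x 27 mm; origin under its centre
- open_jar: bystander: open jar 42 mm wide, 36 mm high; origin under its centre
- jar_small: bystander: closed jar 44 mm wide, 50 mm high, left of the board; origin under its centre
- furnace: white furnace, taller than 0.2 m, standing on the desk between strip and board: carry the strip round its robot side

How it is judged:
On the way, in this order (a step that is already met when the one before it is completed fails the run):
1. the strip is picked up off the desk (height (world z) of strip above 0.025 m and contact force between the fingers and strip above 1 N), for 0.2 s.
2. the strip's leading edge is at least 15 mm under the flap, near its middle (x of strip_edge in the frame of board_top above 0.015 m and z of strip_edge in the frame of board_top below 0.01 m and y of strip_edge in the frame of board_top between -0.03 and 0.03 m), for 0.2 s.
At the end, for the whole second after the job is handed in: The strip's leading edge is 19 mm or more under the flap, within 12 mm of the middle and 5 degrees of square; both its edges are within 2 mm of the board's top face, the seal bar is pressed at least 3 mm down, the flap rests level (under 0.02 rad), and the fingers still press on the resting strip (x of strip_edge in the frame of board_top above 0.019 m and y of strip_edge in the frame of board_top between -0.012 and 0.012 m and angle between the x axis of strip and the x axis of board, either way round below 0.087 rad and z of each of strip_edge, strip_back in the frame of board_top below 0.002 m and value of joint seal above 0.003 m and value of joint flap below 0.02 rad and contact force between the fingers and strip above 2 N and linear speed of strip below 0.02 m/s); the arm keeps its last pose, push and grip.
It fails at once if the flap is lifted (more than 0.08 rad, 6 mm at its edge) (value of joint flap above 0.08 rad).
It fails at once if a bystander is pushed more than 20 mm (distance of any of cast_row, cast_gold, open_jar, jar_small from where it was at the start of the episode above 0.02 m).
It also fails if it takes over 48 s, if anything falls off the work surface, if the arm or the gripper's body presses on something with over 40 N, if the wrist force passes 120 N, or if a joint passes its speed limit or range.

ROBOT

A 6-joint arm with a two-finger parallel gripper is mounted at the origin on a cart in front of the work surface, level with it; the furniture and walls round the work are solid. World frame = base frame: x ahead of the robot, y to its left, z up, the work surface at z = 0. Lengths are in m, angles in rad, forces in N, time in s.
With the tool pointing down it reaches from about 0.3 to 0.775 m from the base axis. Payload 14.6 kg.
Tool frame: the origin (TCP) lies at the very end of the fingers, on their centre line; the grasp point (between the pads) lies 19 mm behind it; z points along the fingers, y is the line along which they close (so a half turn about z gives the same grasp; the last joint's range is limited). The gripper opens to 94 mm and grips with 3 to 60 N. Pads are 16 mm wide; open, the fingers measure 119 mm over their backs; the gripper's body (75 mm by 177 mm) begins 78 mm behind the grasp point.
Start: joints at [1.156, 0.3, 1.521, -0, 1.321, -0.067], TCP at [0.187, 0.517, 0.205] pointing down, gripper open.
Joint ranges: [-3.03, 3.03], [-0.79, 2.21], [0.23, 2.52], [-1.04, 4.18], [0, 3.07], [-2.55, 2.55]. Speed limits (rad/s): [2.22, 2.22, 2.57, 3.14, 3.14, 3.14].

INTERFACE

Orientations are given as [roll, pitch, yaw] about the fixed x, y, z axes, in that order (R = Rz(yaw) Ry(pitch) Rx(roll)).
In Python, from station import ctrl gives the robot as it stands.
- The arm moves only by the shell command python3 -m pendant 'ROWS' [OPENING] [FORCE]. ROWS is JSON, a list of rows, each a list of 2 entries, a list of its own where there are three numbers: the shift along the world's x, y, z in cm, then the turn about the world's z in rad. A call has 1 to 20 rows; each row shifts and turns the commanded pose from where the row before left it; what a row does not reach is not made up. A row lasts 1/12 s, in which the tool goes at most 41.7 mm and 7.16 degrees, less where a joint would pass 70% of its speed; a pose out of reach is approached as far as the arm can. A call is refused whole if a number of a shift passes 4.17 or a number of a turn 0.125, either way. A call with a gripper value outside its range is refused whole. OPENING is the opening, from 0 (shut) to 1 (fully open), set as the call begins (- or left out, the last holds). The fingers move at their own pace and stop on an object; FORCE is the grip in N (left out, the last holds). Time passes only in rows, so rows that do not move let the fingers close. It gives the time, the measured TCP pose, the force, the opening and the grip force at its end, in the units of the state.
- ctrl.get_obs(): the state, without advancing time (a new reading comes with each control period).
- ctrl.camera(name): name is "scene" or "top"; returns a dict with "color" (420x560x3 uint8, red, green, blue), "intrinsics" (3x3 intrinsics, pixels), "k1" (the pictures are not rectified: a ray, as slopes to the right and down, at radius r is drawn at 1 + k1 r^2 times it, then the intrinsics apply), "camera_from_world" (4x4, takes a point from world to camera coordinates). Camera axes: x right, y down, z forward; pixel columns grow to the right and rows downward; lengths in m; the calibration is good to about 2 mm. A picture is of the moment at which its call begins. There is no depth.
- ctrl.hand_in(): hands the job in; it is judged then, once.
The state is a dict: "time_s": time; "qpos": joint angles; "joint_vel": joint speeds; "tau": joint torques, N m; "ee_pos": TCP position; "eef_rot": TCP orientation; "force": force on the tool from outside, world axes, zero at the start; "moment": the same for the moment, N m; "grip_width": finger opening in m; "grip_force": force on a finger pad.
Only numpy, scipy, OpenCV 4.12 (cv2) and the standard library are available. Lean on these libraries where they do the work, as an engineer would, in place of code of your own. Each camera call takes 0.05 s, during which the arm holds its last target. There are 200 camera calls.

## Working session

There is one attempt and no reset: what is moved stays moved. The work goes in short steps, Python scripts to look and compute and a shell command to move; the robot and the scene stay as the last step left them, time stands still between calls to the robot, and variables do not carry over. Pictures are saved under pics/ and viewed, at most 10 in all, crops included, and the job is handed in when it is done.

```bash
mkdir -p pics; cat > h.py <<'E'
import numpy as np, cv2
from station import ctrl
def shot(n,f=None):
    c=ctrl.camera(n)
    if f: cv2.imwrite(f,c["color"][:,:,::-1]); np.savez(f[:-4],**{k:np.array(c[k]) for k in c})
    return c
def ray(c,uv):
    K=np.array(c["intrinsics"]);k=float(c["k1"]);T=np.array(c["camera_from_world"])
    d=cv2.undistortPoints(np.array([[uv]],float),K,np.array([k,0,0,0.]))[0,0]
    R=T[:3,:3]; o=-R.T@T[:3,3]; return o,R.T@np.array([d[0],d[1],1])
def onz(c,uv,z):
    o,d=ray(c,uv); return o+d*(z-o[2])/d[2]
def proj(c,p):
    T=np.array(c["camera_from_world"]);K=np.array(c["intrinsics"])
    q=T[:3,:3]@np.array(p)+T[:3,3]; s=q[:2]/q[2]; s=s*(1+float(c["k1"])*(s@s)); return K[:2,:2]@s+K[:2,2]
E
python3 - <<'E'
from h import *
for n in("scene","top"):
    c=shot(n,f"pics/{n}0.png"); T=c["camera_from_world"]; print(n,-T[:3,:3].T@T[:3,3],T[2,:3],c["k1"])
o=ctrl.get_obs();print(o)
E
```

```text
scene [-0.32320572 -0.71176275  1.0855    ] [ 0.54624283  0.4888014  -0.68021464] 0.04316604712257985
top [0.29936208 0.07014291 1.40826181] [ 0.17749842 -0.00264688 -0.98411753] -0.03835367280383346
{'time_s': 0.1, 'qpos': array([ 1.15640915e+00,  3.00376576e-01,  1.52152532e+00, -8.19261603e-08,
        1.32071497e+00, -6.65904777e-02]), 'joint_vel': array([-8.66672680e-04, -1.07496243e-03, -4.86669874e-05,  6.28654463e-04,
        1.37830687e-03,  4.48325234e-05]), 'tau': array([ 5.08359644e-04, -5.32641578e+01, -3.53280866e+01,  7.08890310e-02,
        2.34923355e-02, -1.11461284e-04]), 'ee_pos': array([0.1873551 , 0.51684782, 0.20496177]), 'eef_rot': array([-3.14057071e+00, -6.80732246e-05,  2.79379594e+00]), 'force': array([ 0.8184813 ,  0.89407598, -0.31373091]), 'moment': array([-0.01358682, -0.09826203, -0.05149693]), 'grip_force': 0.0, 'grip_width': 0.09369375132963062}
```

View pics/scene0.png

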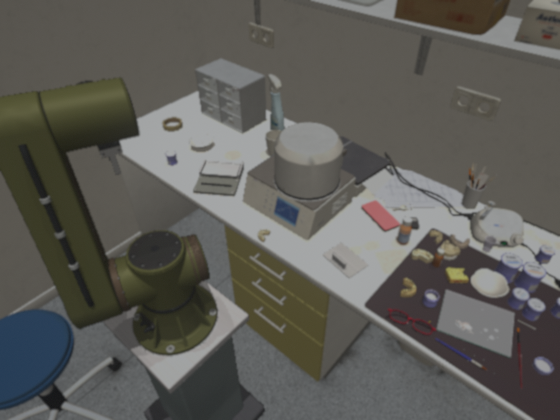

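View pics/top0.png

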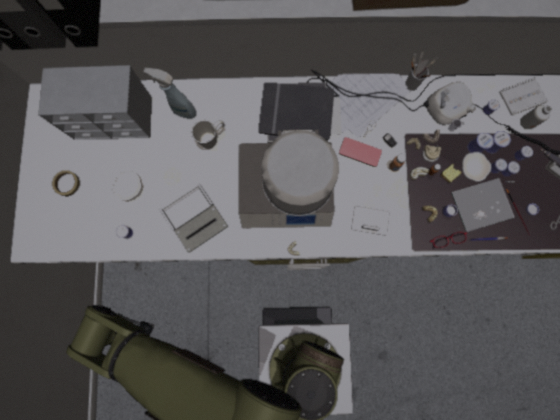

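The scene picture shows the strip at about (345,260) with its dark rib at (338,262), and the board at (220,177). In the top view the strip is at (370,220), its rib at (370,229), and the board at (195,218), turned about 30°. I'll enlarge both areas.

```bash
python3 - <<'E'
import cv2,numpy as np
t=cv2.imread('pics/top0.png');s=cv2.imread('pics/scene0.png')
def cr(i,u,v): return cv2.resize(i[v:v+50,u:u+66],(396,300),interpolation=cv2.INTER_CUBIC)
def cb(i,u,v): return cv2.resize(i[v:v+75,u:u+99],(396,300),interpolation=cv2.INTER_CUBIC)
m=np.vstack([np.hstack([cr(t,337,196),cb(t,148,180)]),np.hstack([cr(s,312,236),cb(s,172,140)])])
cv2.imwrite('pics/crop0.png',np.clip(m*1.3,0,255).astype('uint8'))
E
```

```text
(no output)
```

View pics/crop0.png

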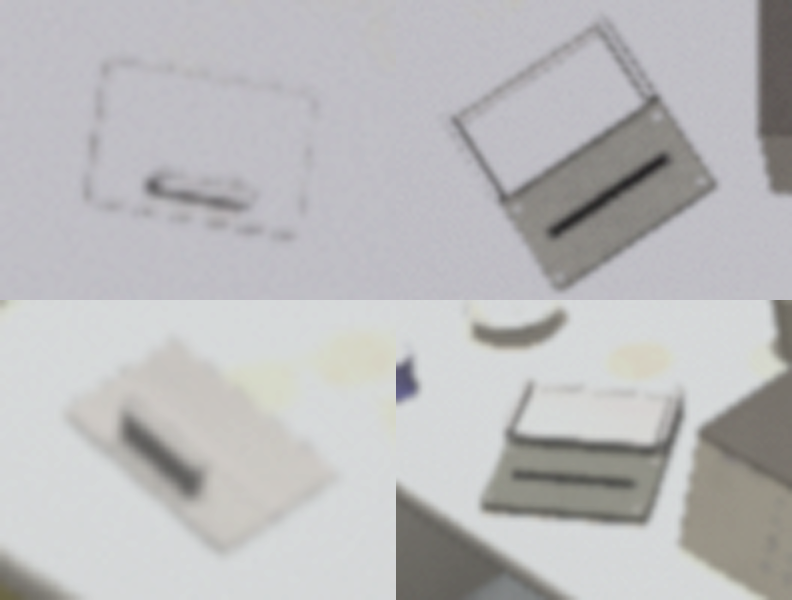

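The crops show all four outlines. The strip's leading edge is the far one, since the rib is near the robot side. The board's seal bar is black, with the flap up and to the left of it. Now I'll measure both.

```bash
python3 - <<'E'
from h import *
L={n:dict(np.load(f'pics/{n}0.npz')) for n in('top','scene')}
px=lambda p,o,s:((p[0]+.5)/s-.5+o[0],(p[1]+.5)/s-.5+o[1])
def show(nm,v,o,s,pts,z):
    P=np.array([onz(L[v],px(p,o,s),z)[:2] for p in pts]);print(v,nm,P.round(4).tolist());return P
def ang(a,b): d=b-a; return np.arctan2(d[1],d[0]).round(4),np.linalg.norm(d).round(4)
for v,o,pts in(('top',(337,196),[(103,62),(316,92),(298,238),(87,203)]),('scene',(312,236),[(172,40),(335,178),(222,252),(66,112)])):
    P=show('strip',v,o,6,pts,.004)
    print([ang(P[i],P[(i+1)%4]) for i in range(4)],'lead mid',(P[0]+P[1])/2,'back mid',(P[2]+P[3])/2)
for v,o,near,fl in(('top',(148,180),[(164,290),(320,185)],[(109,202),(261,98)]),('scene',(172,140),[(86,208),(250,221)],[(113,136),(265,148)])):
    P=show('near',v,o,4,near,.014);print(ang(P[0],P[1]),P.mean(0))
    P=show('flapedge',v,o,4,fl,.031);print(ang(P[0],P[1]),P.mean(0))
    # seal bar mask
    I=L[v]['color'].astype(int).max(2); w=(slice(o[1],o[1]+75),slice(o[0],o[0]+99))
    m=np.zeros(I.shape,np.uint8); m[w]=I[w]<70
    n,lab,st,ce=cv2.connectedComponentsWithStats(m)
    for i in range(1,n):
        if st[i,4]>20:
            ys,xs=np.where(lab==i); Q=np.array([onz(L[v],q,.018)[:2] for q in zip(xs,ys)])
            c=Q.mean(0);d=np.linalg.svd(Q-c)[2][0];t=(Q-c)@d
            print(' dark',st[i],c.round(4),'ang',np.arctan2(d[1],d[0]).round(4),'len',np.ptp(t).round(4))
E
```

```text
top strip [[0.5715, -0.2006], [0.5501, -0.3314], [0.4599, -0.3142], [0.484, -0.1862]]
[(np.float64(-1.733), np.float64(0.1325)), (np.float64(2.9529), np.float64(0.0918)), (np.float64(1.3843), np.float64(0.1302)), (np.float64(-0.163), np.float64(0.0886))] lead mid [ 0.56079013 -0.265998  ] back mid [ 0.47195726 -0.25019156]
scene strip [[0.5714, -0.2008], [0.5442, -0.3297], [0.4601, -0.3117], [0.4857, -0.1875]]
[(np.float64(-1.779), np.float64(0.1317)), (np.float64(2.931), np.float64(0.086)), (np.float64(1.3674), np.float64(0.1268)), (np.float64(-0.1542), np.float64(0.0867))] lead mid [ 0.55782552 -0.26525816] back mid [ 0.47291572 -0.24960372]
top near [[0.4117, 0.405], [0.5046, 0.2645]]
(np.float64(-0.9864), np.float64(0.1684)) [0.45811934 0.33474048]
top flapedge [[0.4902, 0.4523], [0.583, 0.3163]]
(np.float64(-0.9725), np.float64(0.1646)) [0.53661337 0.3843087 ]
 dark [186 219  30  20  96] [0.4965 0.3621] ang 2.1506 len 0.1225
scene near [[0.4077, 0.3993], [0.5003, 0.2605]]
(np.float64(-0.9824), np.float64(0.167)) [0.45400302 0.32991208]
scene flapedge [[0.49, 0.45], [0.5781, 0.3162]]
(np.float64(-0.9883), np.float64(0.1602)) [0.53402777 0.38309679]
```

```bash
python3 - <<'E'
from h import *
t=dict(np.load('pics/top0.npz'));s=dict(np.load('pics/scene0.npz'))
for p in((246,203),(305,228),(355,190)): print('furn scene z0',onz(s,p,0)[:2].round(3))
for p in((240,227),(333,227),(333,143)):print('furn top z.03/.12',onz(t,p,.03)[:2].round(3),onz(t,p,.12)[:2].round(3))
print('cast',onz(t,(293,248),.012)[:2],onz(s,(264,235),.012)[:2])
print('deskedge',onz(t,(340,258),0)[:2],onz(t,(100,260),0)[:2])
E
```

```text
furn scene z0 [0.507 0.202]
furn scene z0 [ 0.549 -0.06 ]
furn scene z0 [ 0.851 -0.077]
furn top z.03/.12 [0.497 0.218] [0.484 0.208]
furn top z.03/.12 [ 0.491 -0.117] [ 0.478 -0.105]
furn top z.03/.12 [ 0.808 -0.131] [ 0.775 -0.118]
cast [0.41961776 0.02843157] [0.41647501 0.02199166]
deskedge [ 0.38094445 -0.14144561] [0.38951828 0.73355485]
```

```bash
python3 -m pendant '[[[1.21,-3.34,0],-0.078],[[1.21,-3.34,0],-0.078],[[1.21,-3.34,0],-0.078],[[1.21,-3.34,0],-0.078],[[1.21,-3.34,0],-0.078],[[1.21,-3.34,0],-0.078],[[1.21,-3.34,0],-0.078],[[1.21,-3.34,0],-0.078],[[1.21,-3.34,0],-0.078],[[1.21,-3.34,0],-0.078],[[1.21,-3.34,0],-0.078],[[0.1,-3.5,0],-0.078],[[0.1,-3.5,0],-0.078],[[0.1,-3.5,0],-0.078],[[0.1,-3.5,0],-0.078],[[0.1,-3.5,0],-0.078],[[0.1,-3.5,0],-0.078],[[0.1,-3.5,0],-0.078]]' 0.5 20; python3 -m pendant '[[[0,0,0],0]]'
```

```text
time_s: 1.6
ee_pos: [0.327, -0.0971, 0.2055]
eef_rot: [3.141, 0.0, 1.386]
force: [0.7, 0.8, -0.0]
grip_width: 0.0469
grip_force: 0.0
time_s: 1.68
ee_pos: [0.3271, -0.0997, 0.2054]
eef_rot: [-3.141, 0.001, 1.38]
force: [0.2, -0.7, 0.2]
grip_width: 0.0467
grip_force: 0.0
```

```bash
python3 -m pendant '[[[2.65,-2.53,-2.25],0],[[2.65,-2.53,-2.25],0],[[2.65,-2.53,-2.25],0],[[2.65,-2.53,-2.25],0],[[2.65,-2.53,-2.25],0],[[2.65,-2.53,-2.25],0],[[0,0,0],0],[[0,0,0],0]]'; python3 - <<'E'
from h import *
c=shot('scene','pics/scene1.png')
i=cv2.imread('pics/scene1.png')[150:300,230:430]; cv2.imwrite('pics/c1.png',cv2.resize(i,(800,600),interpolation=cv2.INTER_CUBIC))
E
```

```text
time_s: 2.35
ee_pos: [0.4811, -0.242, 0.0719]
eef_rot: [-3.137, -0.002, 1.39]
force: [-0.6, 0.2, 0.2]
grip_width: 0.0471
grip_force: 0.0
```

View pics/c1.png

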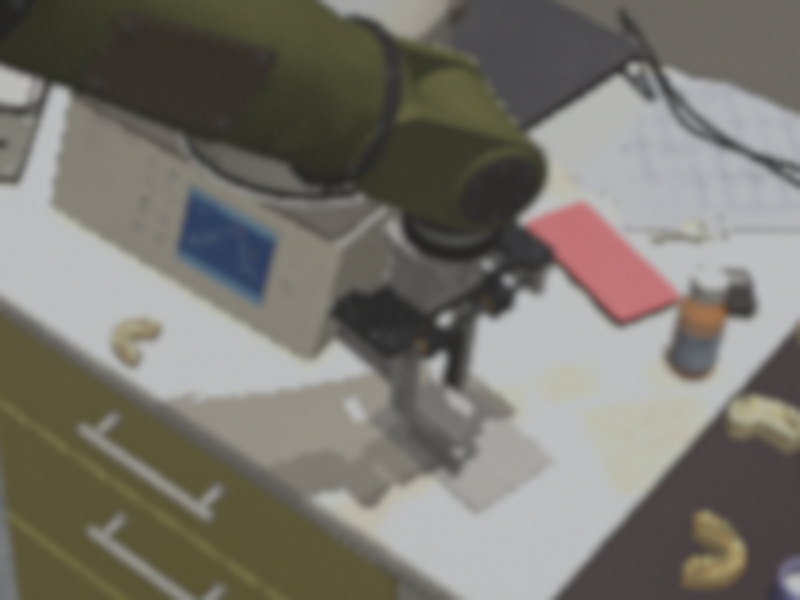

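The crop shows the open fingers above the rib at about (430,440), with the sheet clear of everything around it. I'll descend and close.

```bash
python3 -m pendant '[[[0.25,-0.5,0],0],[[0.25,-0.5,-1.5],0],[[0,0,-1.5],0],[[0,0,-1.5],0],[[0,0,-1],0],[[0,0,-0.7],0],[[0,0,0],0],[[0,0,0],0],[[0,0,0],0]]'
```

```text
time_s: 3.15
ee_pos: [0.4871, -0.2527, 0.0137]
eef_rot: [3.14, 0.001, 1.39]
force: [0.6, -0.3, -0.4]
grip_width: 0.0474
grip_force: 0.0
```

```bash
python3 -m pendant '[[[0,0,-0.3],0],[[0,0,-0.3],0],[[0,0,0],0]]'; python3 -m pendant '[[[0,0,0],0],[[0,0,0],0],[[0,0,0],0],[[0,0,0],0],[[0,0,0],0],[[0,0,0],0],[[0,0,0],0],[[0,0,0],0]]' 0 40
```

```text
time_s: 3.4
ee_pos: [0.4865, -0.2523, 0.0062]
eef_rot: [-3.141, -0.0, 1.39]
force: [-0.4, 0.0, 0.5]
grip_width: 0.0471
grip_force: 0.0
time_s: 4.07
ee_pos: [0.4867, -0.2525, 0.0067]
eef_rot: [3.141, 0.0, 1.39]
force: [-0.5, -0.1, 0.3]
grip_width: 0.0103
grip_force: 40.0
```

```bash
python3 -m pendant '[[[0,0,1],0],[[0,0,2],0],[[0,0,2],0],[[0,0,2],0],[[-1,0.3,1],0],[[-2,0.7,0],0],[[-2.5,0.9,0],0],[[-2.5,0.9,0],0],[[-2.5,0.9,0],0],[[-2.2,0.8,0],0],[[-1.5,0.7,0],0],[[0,0,0],0]]';  python3 -m pendant '[[[0,1,0],0.03],[[0,2,0],0.05],[[0,2.5,0],0.05],[[0,2.5,0],0.05],[[0,2.5,0],0.05],[[0,2.5,0],0.05],[[0,2.5,0],0.05],[[0,2.5,0],0.05],[[0,2.5,0],0.05],[[0,2.5,0],0.05],[[0,2.5,0],0.05],[[0,2.5,0],0.05],[[0,2.5,0],0.05],[[0,2.5,0],0.05],[[0,2.5,0],0.05],[[0,2.5,0],0.034],[[0,2,0],0],[[0,1,0],0],[[0,0,0],0]]'
```

```text
time_s: 5.07
ee_pos: [0.3425, -0.1993, 0.087]
eef_rot: [-3.141, -0.0, 1.389]
force: [-0.0, 0.5, -0.8]
grip_width: 0.0096
grip_force: 40.0
time_s: 6.65
ee_pos: [0.3446, 0.2112, 0.0867]
eef_rot: [3.141, -0.0, 2.157]
force: [0.3, -0.0, -0.4]
grip_width: 0.01
grip_force: 40.0
```

```bash
python3 -m pendant '[[[1,1.2,0],0],[[1.5,1.7,0],0],[[1.6,1.8,0],0],[[1.6,1.8,0],0],[[1.6,1.8,-1],0],[[1.5,1.7,-1],0],[[1,1.2,-0.7],0],[[0.5,0.6,0],0],[[0,0,0],0],[[0,0,0],0],[[0,0,0],0]]'; python3 - <<'E'
from h import *
c=shot('scene','pics/scene2.png'); t=shot('top','pics/top2.png')
i=cv2.imread('pics/scene2.png')[140:230,170:290]; j=cv2.imread('pics/top2.png')[170:290,140:260]
m=np.hstack([cv2.resize(i,(400,300),interpolation=cv2.INTER_CUBIC),cv2.resize(j,(400,400),interpolation=cv2.INTER_CUBIC)[50:350]])
cv2.imwrite('pics/c2.png',np.clip(m*1.4,0,255).astype('uint8'))
E
```

```text
time_s: 7.57
ee_pos: [0.4474, 0.3268, 0.0602]
eef_rot: [3.141, 0.0, 2.153]
force: [0.0, -0.9, -1.4]
grip_width: 0.0096
grip_force: 40.0
```

View pics/c2.png

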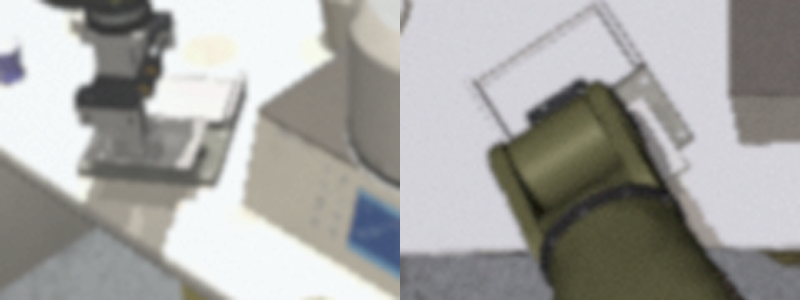

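The gripper hides much of the strip. In the crop its right edge shows in the top view from (640,95) to (690,165), and its front right corner in the scene view near (205,125). I'll zoom in.

```bash
python3 - <<'E'
from h import *
i=cv2.imread('pics/scene2.png')[163:203,188:238]; j=cv2.imread('pics/top2.png')[195:245,194:234]
f=lambda x,w,h:cv2.resize(x,(w,h),interpolation=cv2.INTER_CUBIC).astype(float)
a=np.zeros((500,800,3)); a[:320,:400]=f(i,400,320); a[:500,400:]=f(j,400,500)
cv2.imwrite('pics/c3.png',np.clip((a-40)*1.6,0,255).astype('uint8'))
E
```

```text
(no output)
```

View pics/c3.png

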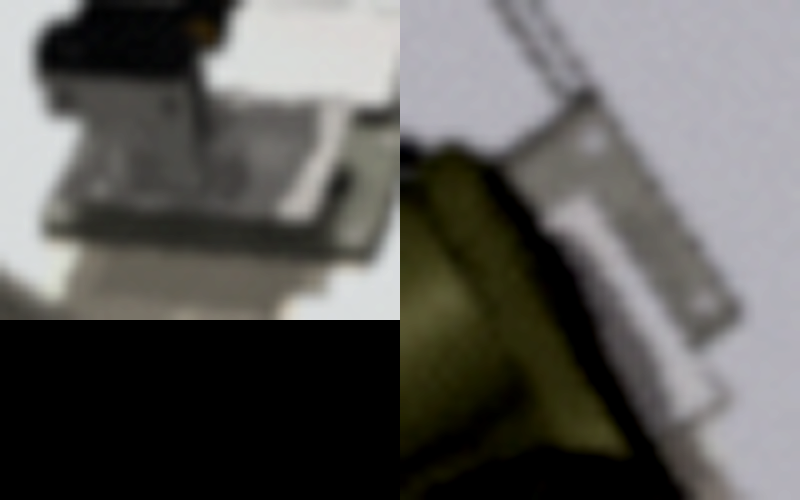

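```bash
python3 - <<'E'
from h import *
t=dict(np.load('pics/top2.npz'));s=dict(np.load('pics/scene2.npz'))
px=lambda p,o,k:((p[0]+.5)/k-.5+o[0],(p[1]+.5)/k-.5+o[1])
yb=.583; bx=np.array([np.cos(yb),np.sin(yb)]);by=np.array([-bx[1],bx[0]]); B=np.array([.536,.387])
def rep(n,P): d=P[:2]-B; print(n,P.round(4),'board',(d@bx).round(4),(d@by).round(4))
T=[onz(t,px((x-400,y),(194,195),10),.0577) for x,y in((582,195),(728,388))]
S=[onz(s,px(p,(188,163),8),.0577) for p in((345,105),(300,218),(75,205))]
for n,L in(('top',T),('scene',S)):
    for P in L: rep(n,P)
    d=L[0]-L[1];print(np.linalg.norm(d),np.arctan2(d[1],d[0]))
rep('tcp',np.array(ctrl.get_obs()['ee_pos']))
# board right edge in top (z=.014)
a,b=[onz(t,px((x-400,y),(194,195),10),.014) for x,y in((595,100),(742,308))]
rep('bd',a);rep('bd',b);d=a-b;print(np.arctan2(d[1],d[0]))
for c,n in((t,'t'),(s,'s')):
  for q in((75,-65),(-15,-65),(-15,65)):
    P=ctrl.get_obs()['ee_pos'];w=P[:2]+q[0]/1e3*bx+q[1]/1e3*by; u=proj(c,[*w,.0577]); o,k=((194,195),10) if n=='t' else ((188,163),8)
    print(n,q,((u-np.array(o))*k+(400 if n=='t' else 0)).round(0))
E
```

```text
top [0.5416 0.3151 0.0577] board -0.0349 -0.0631
top [0.4717 0.2628 0.0577] board -0.1221 -0.0683
0.08732343034965345 0.6419964244966492
scene [0.5408 0.3164 0.0577] board -0.0348 -0.0616
scene [0.4651 0.269  0.0577] board -0.1242 -0.0595
scene [0.401  0.3588 0.0577] board -0.1282 0.0508
0.08938195052636584 0.5597782428944327
tcp [0.4475 0.327  0.0603] board -0.1069 -0.0014
bd [0.5849 0.3187 0.014 ] board 0.0032 -0.084
bd [0.5065 0.2641 0.014 ] board -0.0923 -0.0864
0.6083434060011215
t (75, -65) [581. 579.]
t (-15, -65) [719. 786.]
t (-15, 65) [407. 996.]
s (75, -65) [352.  99.]
s (-15, -65) [312. 213.]
s (-15, 65) [ 49. 191.]
```

Measured against the board, the strip is square to about 1° and centred to about 2 mm, with its leading edge about 33 mm in front of the flap. I'll descend to insertion height.

```bash
python3 -m pendant '[[[0,0,-0.8],0],[[0,0,-1],0],[[0,0,-0.8],0],[[0,0,-0.5],0],[[0,0,-0.25],0],[[0,0,0],0],[[0,0,0],0]]'
```

```text
time_s: 8.25
ee_pos: [0.4477, 0.3276, 0.0261]
eef_rot: [-3.141, -0.0, 2.154]
force: [0.5, 0.2, -1.6]
grip_width: 0.01
grip_force: 40.0
```

```bash
python3 - <<'E'
from h import *
c=shot('scene','pics/scene4.png')
i=cv2.imread('pics/scene4.png')[153:203,180:246]
a=cv2.resize(i,(792,600),interpolation=cv2.INTER_CUBIC).astype(float)
cv2.imwrite('pics/c4.png',np.clip((a-30)*1.5,0,255).astype('uint8'))
E
```

```text
(no output)
```

View pics/c4.png

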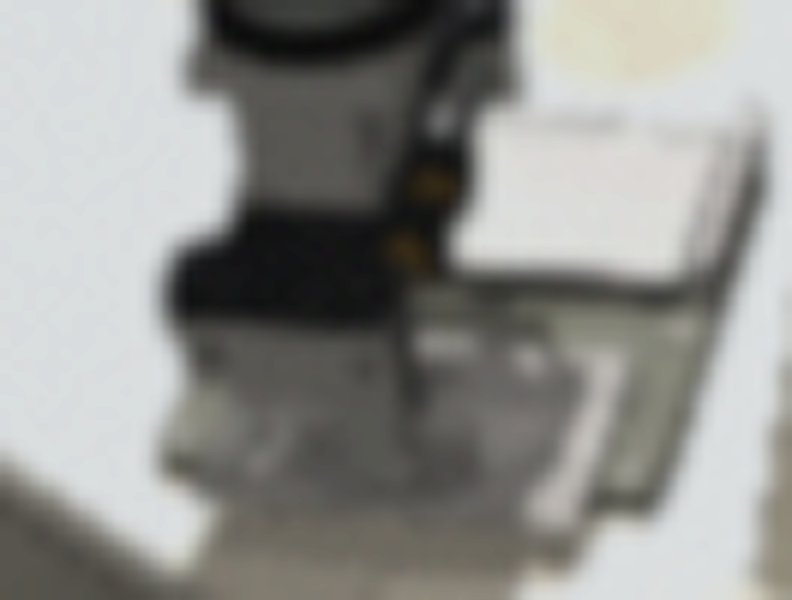

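The strip sits level and parallel to the board, with its front right corner at (625,350) in front of the flap and nothing touching. I'll insert it.

```bash
python3 -m pendant '[[[0.4,0.26,0],0],[[0.7,0.46,0],0],[[0.7,0.46,0],0],[[0.7,0.46,0],0],[[0.5,0.33,0],0],[[0,0,0],0],[[0,0,0],0]]'; python3 -m pendant '[[[0.4,0.26,0],0],[[0.6,0.4,0],0],[[0.5,0.33,0],0],[[0.3,0.2,0],0],[[0,0,0],0],[[0,0,0],0],[[0,0,0],0]]'
```

```text
time_s: 8.88
ee_pos: [0.4776, 0.3473, 0.026]
eef_rot: [-3.141, -0.0, 2.154]
force: [-0.9, 0.5, -1.9]
grip_width: 0.0099
grip_force: 40.0
time_s: 9.47
ee_pos: [0.4955, 0.359, 0.026]
eef_rot: [-3.141, 0.0, 2.154]
force: [-0.0, 0.1, -1.9]
grip_width: 0.01
grip_force: 40.0
```

```bash
python3 -m pendant '[[[0,0,-0.15],0],[[0,0,-0.15],0],[[0,0,-0.15],0],[[0,0,0],0],[[0,0,0],0]]'; python3 -m pendant '[[[0,0,-0.1],0],[[0,0,-0.1],0],[[0,0,0],0],[[0,0,0],0],[[0,0,0],0]]'
```

```text
time_s: 9.88
ee_pos: [0.4956, 0.3591, 0.0218]
eef_rot: [3.142, 0.0, 2.154]
force: [-0.7, -0.5, 2.9]
grip_width: 0.0095
grip_force: 40.0
time_s: 10.3
ee_pos: [0.4957, 0.3591, 0.0207]
eef_rot: [3.141, 0.0, 2.154]
force: [-6.5, -5.7, 14.2]
grip_width: 0.0097
grip_force: 40.0
```

```bash
python3 -m pendant '[[[0,0,-0.05],0],[[0,0,-0.05],0],[[0,0,0],0],[[0,0,0],0],[[0,0,0],0],[[0,0,0],0]]'; python3 - <<'E'
from h import *
o=ctrl.get_obs();print(o['moment'])
c=shot('scene','pics/scene5.png');t=shot('top','pics/top5.png')
i=cv2.imread('pics/scene5.png')[150:195,190:250]; j=cv2.imread('pics/top5.png')[175:235,155:235]
f=lambda x:cv2.resize(x,(400,300),interpolation=cv2.INTER_CUBIC).astype(float)
cv2.imwrite('pics/c5.png',np.clip((np.hstack([f(i),f(j)])-30)*1.5,0,255).astype('uint8'))
E
```

```text
time_s: 10.8
ee_pos: [0.4957, 0.3592, 0.0206]
eef_rot: [3.141, 0.0, 2.154]
force: [-11.1, -7.9, 25.1]
grip_width: 0.0095
grip_force: 40.0
[-1.55549516  2.20687008  0.01760189]
```

View pics/c5.png

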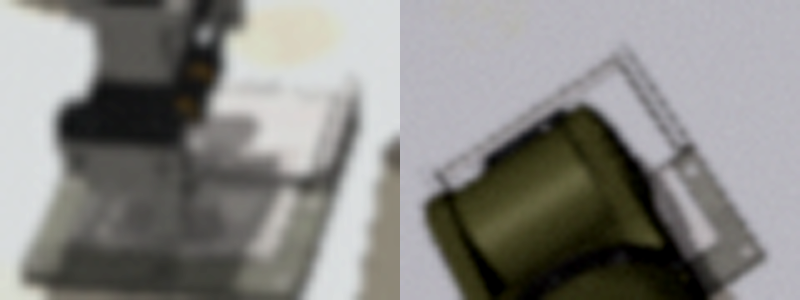

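The strip lies flat on the board with its front part under the flap, and the flap looks undisturbed. One zoom on the back right corner will check how deep the strip is in.

```bash
python3 - <<'E'
from h import *
i=cv2.imread('pics/scene5.png')[160:200,210:250]; j=cv2.imread('pics/top5.png')[200:240,200:240]
f=lambda x:cv2.resize(x,(400,400),interpolation=cv2.INTER_CUBIC).astype(float)
cv2.imwrite('pics/c6.png',np.clip((np.hstack([f(i),f(j)])-40)*1.6,0,255).astype('uint8'))
yb=.583; bx=np.array([np.cos(yb),np.sin(yb)]);by=np.array([-bx[1],bx[0]]); B=np.array([.536,.387])
for n,o,k in(('scene',(210,160),0),('top',(200,200),400)):
    c=dict(np.load(f'pics/{n}5.npz'))
    for q in((-.064,-.065,.018),(0,-.065,.018),(-.095,-.086,.014),(0,-.075,.027)):
        u=proj(c,[*(B+q[0]*bx+q[1]*by),q[2]]); print(n,q,((u+.5-np.array(o))*10+[k,0]).round(0))
E
```

```text
scene (-0.064, -0.065, 0.018) [213. 285.]
scene (0, -0.065, 0.018) [247. 187.]
scene (-0.095, -0.086, 0.014) [249. 347.]
scene (0, -0.075, 0.027) [269. 172.]
top (-0.064, -0.065, 0.018) [589. 226.]
top (0, -0.065, 0.018) [495.  84.]
top (-0.095, -0.086, 0.014) [686. 265.]
top (0, -0.075, 0.027) [513.  64.]
```

View pics/c6.png

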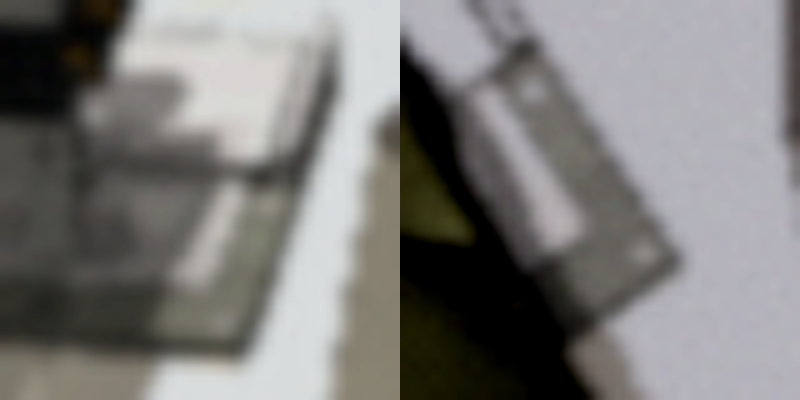

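The back corner sits at (205,285) in the scene half and (583,222) in the top half. Both are within about 1 px of the prediction for 26 mm under the flap, centred and square. Handing in.

```bash
python3 -c "
from station import ctrl
o=ctrl.get_obs();print(o['force'],o['ee_pos']);print(ctrl.hand_in())"
```

```text
[-11.07337779  -7.49337368  25.85100054] [0.49568342 0.35917776 0.02065902]
the job is handed in; nothing more can be done
None
```

The job is handed in with the strip about 26 mm under the flap, centred and square, and held pressed on the board at about 25 N; no verdict came back, and the seal travel, flap angle and leading edge are inferred from arm height and pictures.

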